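Slide an embossing disc along the press plate until it drops into its nest

ROBOT

A 6-joint arm with a two-finger parallel gripper is mounted at the origin on the work surface. World frame = base frame: x ahead of the robot, y to its left, z up, the work surface at z = 0. Lengths are in m, angles in rad, forces in N, time in s.
With the tool pointing down it reaches from about 0.25 to 0.725 m from the base axis. Payload 4 kg.
Tool frame: the origin (TCP) lies midway between the tips of the shut fingers; the grasp point (between the pads) lies 19 mm behind it (manip.grasp_offset is the distance from the TCP to the grasp point, in m); z points along the fingers, y is the line along which they close (so a half turn about z gives the same grasp; the last joint's range is limited). The gripper opens to 85 mm and grips with 20 to 120 N. Pads are 22 mm wide; open, the fingers measure 114 mm over their backs; the gripper's body (76 mm by 85 mm) begins 54 mm behind the grasp point. The pads swing forward as they close: fully open they stand 13 mm farther back than shut.
Start: joints at [1.204, 0.241, 0.005, 1.335, 0, 1.571], TCP at [0.179, 0.467, 0.231] pointing down, gripper open.
Joint ranges: [-2.72, 2.72], [-1.05, 1.87], [-1.09, 1.28], [-1.99, 2.15], [-1.42, 1.44], [-3.14, 3.14]. Speed limits (rad/s): [2.79, 2.79, 3.14, 3.14, 3.14, 3.14].

INTERFACE

Orientations are given as a unit quaternion [x, y, z, w].
In Python, from cell import manip, viewer, nets gives the robot as it stands.
- The arm moves only by the shell command python3 -m handwheel 'ROWS' [FORCE]. ROWS is JSON, a list of rows, each a list of 3 entries, a list of its own where there are three numbers: the shift along the tool's x, y, z scaled (see below), then the turn about the tool's z scaled (see below), then the opening, from -1 (shut) to 1 (fully open). In form: [[[dx, dy, dz], turn, grip], ...]. A call has 1 to 8 rows; each row is the pose to reach, as a shift and turn from the pose commanded when the call began, along the tool's axes at that moment; what a row does not reach only later rows make up. The controller multiplies each number of a shift by 0.5 m and each number of a turn by pi/4 rad. A row lasts 1/10 s, in which the tool goes at most 50 mm and 8.59 degrees, less where a joint would pass 70% of its speed; a pose out of reach is approached as far as the arm can. A call with a number of a shift or a turn outside -1 to 1 is refused whole. A call with a gripper value outside its range is refused whole. The fingers move at their own pace and stop on an object; FORCE is the grip in N (left out, the last holds). Time passes only in rows, so rows that repeat a pose let the fingers close. It gives the time, the measured TCP pose, the force, the opening and the grip force at its end, in the units of the state.
- manip.get_obs(): the state, without advancing time (a new reading comes with each control period).
- viewer.camera(name): name is "side" or "top" or "wrist"; returns the picture (480x640x3 uint8, red, green, blue); there is no depth.
- viewer.get_calibration(name): a dict with "fx", "fy", "cx", "cy" (pixels), "D" ([k1, k2, p1, p2, k3] as OpenCV has them; the pictures are not rectified), "camera_from_world" (4x4, takes a point from world to camera coordinates). Camera axes: x right, y down, z forward; pixel columns grow to the right and rows downward; lengths in m; the calibration is good to about 2 mm. A picture is of the moment at which its call begins: read the wrist's pose just before it. get_calibration takes no time and is no camera call; for the wrist camera it gives the pose at the moment of the call.
- manip.finish_job(): hands the job in; it is judged then, once.
Trained networks look in the newest picture that a camera, given by its name, has taken for a name from the list of things; names that differ only in an ending like _2 or _b are one class to them, and where a whole thing is asked for, a point or a joint stands for the part that bears it (a point fixed in the world has none). Each returns a list of dicts, best first, with "conf" (0 to 1); they miss things now and then, are a little off and sometimes report something else, mostly with a low value. They report only what shows in the picture. A call takes as long as a camera call. They do not tell look-alikes from the thing itself.
- nets.spot_in(camera, target): "centre" ([column, row] as shares, 0 to 1, of the picture: columns of its width, rows of its height, amid what is visible of it).
- nets.tip_of(camera, target): "centre" ([column, row] as shares, 0 to 1, of the picture: columns of its width, rows of its height: a listed point, or the origin of a listed thing).
The state is a dict: "time_s": time; "joints": joint angles; "joint_velocities": joint speeds; "effort": joint torques, N m; "eef_pos": TCP position; "tool_rot": TCP orientation; "ft_force": force on the tool from outside, world axes, zero at the start; "moment": the same for the moment, N m; "opening": finger opening in m; "gripper_force": force on a finger pad.
Only numpy, scipy, OpenCV 4.12 (cv2) and the standard library are available. Lean on these libraries where they do the work, as an engineer would, in place of code of your own. Each camera call takes 0.05 s, during which the arm holds its last target. There are 200 camera calls.

TASK

On the green press bed, slide the brass embossing disc along the metal die plate, never lifting it off the plate, until it drops into the shallow round nest towards the other end and lies flat and fully home in it. Handle it gently, with a light grip and light pushes: feel for the drop, and stop when the disc catches rather than forcing it. Leave everything else where it is.

Things in the scene. Friction and masses are not known exactly. Their poses are not given: they have to be found in the camera images.
- bed: fixed green press bed 210 x 370 mm (its x by its y), 12 mm thick, origin at the centre of its underside on the table, z up. On it is bolted a bright metal die plate 150 x 290 mm, 14 mm thick. Bolt heads 12 mm across stand only at the bed's corners, lower than the plate's top
- lane (a point): point on the bed's middle line, at the height of the die plate's flat top (sliding surface), 26 mm straight above the bed's origin; axes as the bed's. The lane along the bed's y axis here is free of things
- nest_zone (a point): NOT the nest itself but the middle of the zone it can be in: 40 mm from lane towards the bed's -y, at the plate's top. The nest is a round recess in the die plate with a black floor, 47 mm across, 4 mm deep, slightly chamfered. The plate is shifted afresh each time: the nest's centre lies within 32 mm of this point along the bed's y and within 7 mm along its x, unmeasured
- disc: loose brass embossing disc 44 mm across, 8 mm thick, 70 to 140 g; origin at the centre of its underside, z up. Starts 75 to 90 mm from lane towards +y, within 4 mm of the middle line. Slides with under 1 N. Home in the nest it sits 4 mm lower and cannot slide. Caught tilted, it wants light pressure on top and a nudge to its low side. Over about 50 N from the fingers spoils it
- spare: dull dark steel disc, 28 mm across, 6 mm thick, lying on the die plate beside the lane (its origin about 50 mm to the bed's +x side of the middle); leave it. Loose bystander, origin at the centre of its underside
- anvil: bright steel rivet anvil, a small cylinder 24 mm across and 12 mm high, standing on the die plate beside the lane (about 50 mm to the bed's -x side of the middle); leave it. Loose bystander, origin at the centre of its underside
- maul: white-headed maul standing on its head, 64 mm across, 185 mm high. Loose bystander, origin at the centre of its underside
- spool: thread spool, tan, 54 mm across, 60 mm high. Loose bystander, origin at the centre of its underside
- dye: amber dye bottle, 52 mm across, 120 mm high. Loose bystander, origin at the centre of its underside
- tin: blue rivet jar with a steel lid, 72 mm across, 50 mm high. Loose bystander, origin at the centre of its underside
- driver: screwdriver lying on the table beyond the bed. Loose bystander, origin at the middle of its length
There are look-alikes about, which are no part of the job. There is more than one size of the disc; the one meant has the size given above.

How it is judged:
At the end, for the whole second after the job is handed in: the brass disc lies at rest in the nest of the die plate, its underside within about 1.3 mm of the nest's floor height and level within 0.06 rad, nothing touching it (z of disc in the frame of bed between 0.0205 and 0.0233 m and angle between disc's own z axis and vertical below 0.06 rad and y of disc in the frame of bed between -0.08 and 0 m and x of disc in the frame of bed between -0.02 and 0.02 m and linear speed of disc below 0.01 m/s and angular speed of disc below 0.2 rad/s).
It fails at once if the brass disc is lifted more than 7 mm off the sliding surface (z of disc in the frame of bed above 0.033 m).
It fails at once if the brass disc is forced: more than 50 N between fingers and disc (contact force between the fingers and disc above 50 N).
It fails at once if the brass disc is tipped by more than 0.5 rad (angle between disc's own z axis and vertical above 0.5 rad).
It fails at once if another loose thing is moved by more than 20 mm (distance of any of spare, anvil, maul, spool, dye, tin, driver from where it was at the start of the episode above 0.02 m).
It also fails if it takes over 58 s, if anything falls off the work surface, if the arm or the gripper's body presses on something with over 40 N, if the wrist force passes 120 N, or if a joint passes its speed limit or range.

## Working session

There is one attempt and no reset: what is moved stays moved. The work goes in short steps, Python scripts to look and compute and a shell command to move; the robot and the scene stay as the last step left them, time stands still between calls to the robot, and variables do not carry over. Pictures are saved under pics/ and viewed, at most 10 in all, crops included, and the job is handed in when it is done.

```bash
mkdir -p pics; cat > h.py <<'E'
import numpy as np, cv2
from cell import manip, viewer, nets
def cal(n):
    c=viewer.get_calibration(n); K=np.array([[c['fx'],0,c['cx']],[0,c['fy'],c['cy']],[0,0,1.]])
    return K,np.array(c['D'],float),np.array(c['camera_from_world'])
def ray(n,px,z,C=None):
    K,D,T=C or cal(n); u=cv2.undistortPoints(np.array([[px]],float),K,D)[0,0]
    R=T[:3,:3];o=-R.T@T[:3,3];d=R.T@np.array([u[0],u[1],1]); return o+d*(z-o[2])/d[2]
def proj(n,P,C=None):
    K,D,T=C or cal(n); r,_=cv2.Rodrigues(T[:3,:3]); return cv2.projectPoints(np.array(P,float).reshape(-1,1,3),r,T[:3,3],K,D)[0][:,0]
def save(n,name):
    im=viewer.camera(n); cv2.imwrite('pics/'+name,im[:,:,::-1]); return im
E
python3 - <<'E'
from h import *
o=manip.get_obs();print(o['eef_pos'],o['tool_rot'],o['ft_force'],manip.grasp_offset)
save('top','top0.png')
for t,z in [('bed',.0),('lane',.026),('nest_zone',.026),('disc',.026),('spare',.026),('anvil',.026)]:
    for d in nets.tip_of('top',t)[:3]:
        px=np.array(d['centre'])*[640,480]; print(t,round(d['conf'],2),px.round(),ray('top',px,z).round(4))
E
```

```text
[0.17908513 0.4661488  0.23041001] [ 1.82374392e-01  9.83228601e-01 -1.02992218e-03 -1.94522040e-04] [-0.39040234  0.32247143  0.3972607 ] 0.0187
disc 0.9 [209. 236.] [0.6301 0.2154 0.026 ]
disc 0.86 [298. 257.] [0.5806 0.0272 0.026 ]
disc 0.83 [252. 178.] [0.7581 0.1247 0.026 ]
spare 0.45 [346. 240.] [ 0.6142 -0.0763  0.026 ]
spare 0.44 [147. 239.] [0.6266 0.3501 0.026 ]
anvil 0.48 [367. 290.] [ 0.5075 -0.1156  0.026 ]
```

View pics/top0.png

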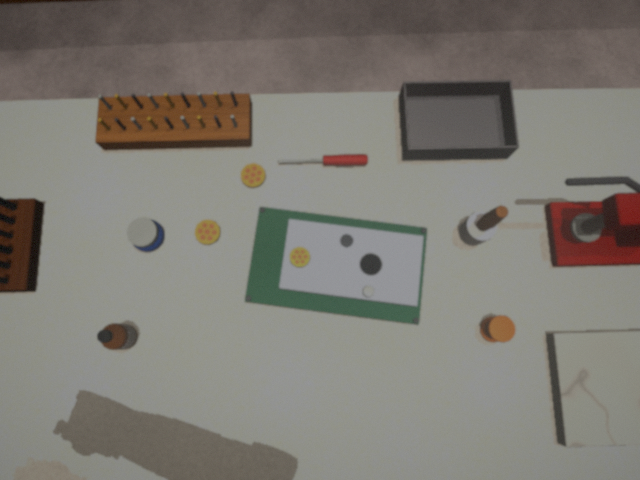

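The top view shows the brass disc on the plate at (299,257), the black nest at (371,264), the spare at (346,240) and the anvil at (368,291). The other two brass discs lie off the bed. Next I'll measure these positions.

```bash
python3 - <<'E'
from h import *
im=cv2.imread('pics/top0.png'); hsv=cv2.cvtColor(im,cv2.COLOR_BGR2HSV); C=cal('top')
def blob(m,roi,z,name):
    k=np.zeros_like(m); x0,y0,x1,y1=roi; k[y0:y1,x0:x1]=m[y0:y1,x0:x1]
    c=max(cv2.findContours(k,cv2.RETR_EXTERNAL,cv2.CHAIN_APPROX_NONE)[0],key=cv2.contourArea)
    M=cv2.moments(c); px=(M['m10']/M['m00'],M['m01']/M['m00']); P=ray('top',px,z,C)
    print(name,np.round(px,1),P.round(4),'area',M['m00'],'eqd px',2*np.sqrt(M['m00']/np.pi)); return P,c
brass=cv2.inRange(hsv,(12,90,60),(35,255,255)); dark=cv2.inRange(im,(0,0,0),(60,60,60))
green=cv2.inRange(hsv,(60,80,20),(95,255,255))
d,_=blob(brass,(280,235,320,280),.034,'disc')
blob(brass,(190,215,225,250),.008,'d2');blob(brass,(235,160,270,190),.008,'d3')
n,_=blob(dark,(350,245,395,285),.024,'nest')
_,c=blob(green,(230,195,440,335),.012,'bed')
h=cv2.convexHull(c); q=cv2.approxPolyDP(h,6,True)[:,0]
W=np.array([ray('top',p,.012,C) for p in q]);print(q,W.round(3))
r=cv2.minAreaRect((W[:,:2]*1000).astype(np.float32));print(r)
print('px/m near',np.linalg.norm(proj('top',[d+[0,.05,0]],C)-proj('top',[d],C))/.05)
v=(d-n)[:2];print('disc-nest',v,np.linalg.norm(v))
o=manip.get_obs();from scipy.spatial.transform import Rotation as R
print(R.from_quat(o['tool_rot']).as_matrix().round(3))
E
```

```text
disc [299.2 256.7] [0.5789 0.024  0.034 ] area 254.5 eqd px 18.00109619259613
d2 [207.1 231.6] [0.6431 0.2244 0.008 ] area 434.0 eqd px 23.507147049675353
d3 [252.6 175. ] [0.7702 0.1259 0.008 ] area 407.0 eqd px 22.764193258431348
nest [370.1 264.1] [ 0.5616 -0.1252  0.024 ] area 187.0 eqd px 15.430353037616328
bed [271.4 261.6] [0.5733 0.0842 0.012 ] area 91.5 eqd px 10.793582275744573
[[277 246]
 [278 269]
 [264 279]
 [253 263]] [[0.607 0.072 0.012]
 [0.557 0.07  0.012]
 [0.536 0.1   0.012]
 [0.571 0.124 0.012]]
((571.6654663085938, 86.03038024902344), (42.07123947143555, 63.44980239868164), 34.81866455078125)
px/m near 476.480425511787
disc-nest [0.01729067 0.14911268] 0.15011182464615921
[[-0.933  0.359 -0.   ]
 [ 0.359  0.933 -0.   ]
 [-0.    -0.    -1.   ]]
```

```bash
python3 -m handwheel '[[[-0.9,-0.454,0],-0.318,1],[[-0.9,-0.454,0],-0.318,1],[[-0.9,-0.454,0],-0.318,1],[[-0.9,-0.454,0],-0.318,1],[[-0.9,-0.454,0],-0.318,0.4],[[-0.9,-0.454,0],-0.318,0.4],[[-0.9,-0.454,0],-0.318,0.4],[[-0.9,-0.454,0],-0.318,0.4]]' 20
python3 - <<'E'
from h import *
C=cal('top');W=np.array([ray('top',p,.012,C) for p in [(261,208),(427,228),(418,322),(247,301)]])
print(W.round(3),W.mean(0))
for a,b in((0,1),(3,2)): v=W[a]-W[b];print(np.arctan2(v[0],v[1]),np.linalg.norm(v))
from scipy.spatial.transform import Rotation as R
o=manip.get_obs();print(o['eef_pos'],R.from_quat(o['tool_rot']).as_matrix().round(3))
E
```

```text
time_s: 1.15
eef_pos: [0.4461, 0.1723, 0.2316]
tool_rot: [0.059, 0.998, 0.0, 0.0]
ft_force: [1.2, 1.2, 0.3]
opening: 0.0596
gripper_force: 0.0
[[ 0.693  0.107  0.012]
 [ 0.64  -0.254  0.012]
 [ 0.439 -0.221  0.012]
 [ 0.49   0.136  0.012]] [ 0.56546165 -0.05816881  0.012     ]
0.14529081423475432 0.3642276181777294
0.14294303662214236 0.3609189255146808
[0.44606854 0.17227971 0.23159121] [[-0.993  0.117  0.001]
 [ 0.117  0.993  0.   ]
 [-0.001  0.001 -1.   ]]
```

```bash
python3 -m handwheel '[[[-0.299,-0.263,0],0,0.4],[[-0.299,-0.263,0.1],0,0.4],[[-0.299,-0.263,0.16],0,0.4],[[-0.299,-0.263,0.16],0,0.4],[[-0.299,-0.263,0.16],0,0.4],[[-0.299,-0.263,0.16],0,0.4],[[-0.299,-0.263,0.16],0,0.4]]'
python3 - <<'E'
from h import *
C=cal('wrist');save('wrist','w1.png')
T=C[2];print(-T[:3,:3].T@T[:3,3],T[2,:3]);print(proj('wrist',[[.579,.024,.034],[.5616,-.1252,.026]],C))
print(nets.tip_of('wrist','disc')[:2])
E
```

```text
time_s: 1.85
eef_pos: [0.5777, 0.0264, 0.1514]
tool_rot: [0.059, 0.998, 0.0, -0.001]
ft_force: [-0.3, -0.2, 0.2]
opening: 0.0597
gripper_force: 0.0
[0.50578729 0.03403843 0.29438094] [ 0.27634538 -0.03315825 -0.96048621]
[[322.8731043  229.9836512 ]
 [125.99866974 227.38295428]]
[{'centre': [0.8817, 0.5485], 'conf': 0.97}, {'centre': [0.1769, 0.3012], 'conf': 0.17}]
```

View pics/w1.png

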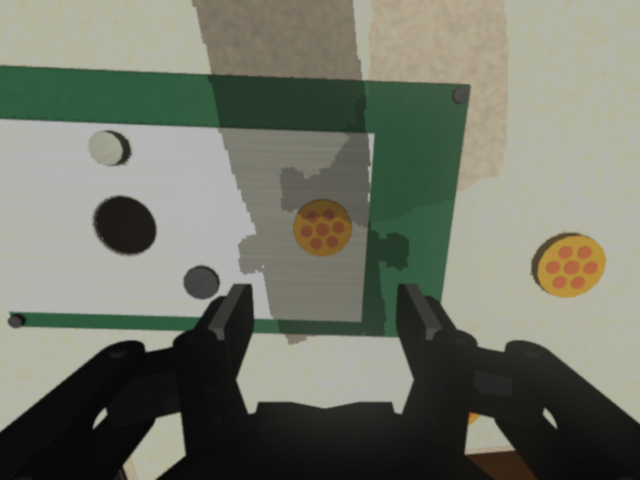

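The wrist view shows the disc at (322,227) and the nest at (125,225). Both are within 3 px of where the top camera predicted. I'll refine both positions.

```bash
cat >> h.py <<'E'
def find(im,m,guess,rad=60):
    k=np.zeros_like(m); cv2.circle(k,tuple(int(g) for g in guess),rad,255,-1); m=m&k
    c=max(cv2.findContours(m,cv2.RETR_EXTERNAL,cv2.CHAIN_APPROX_NONE)[0],key=cv2.contourArea)
    return cv2.convexHull(c)[:,0].astype(float)
def circ(n,pts,z,C):
    P=np.array([ray(n,p,z,C) for p in pts])[:,:2]
    (c,r)=cv2.minEnclosingCircle((P*1000).astype(np.float32)); 
    A=np.c_[2*P,np.ones(len(P))]; s=np.linalg.lstsq(A,(P**2).sum(1),rcond=None)[0]
    return s[:2],np.sqrt(s[2]+s[:2]@s[:2])
def masks(im):
    hsv=cv2.cvtColor(im,cv2.COLOR_BGR2HSV)
    return cv2.inRange(hsv,(5,110,60),(35,255,255)),cv2.inRange(im,(0,0,0),(75,75,75))
E
python3 - <<'E'
from h import *
im=cv2.imread('pics/w1.png');C=cal('wrist');b,d=masks(im)
D,r1=circ('wrist',find(im,b,(322,227)),.033,C);N,r2=circ('wrist',find(im,d,(125,225),45),.0255,C)
print(D,r1,N,r2,D-N,np.arctan2(*(D-N)))
o=manip.get_obs();e=o['eef_pos'];print(e,(D-e[:2]))
E
```

```text
[0.57885482 0.02436078] 0.021763495855297518 [ 0.56154217 -0.12592499] 0.022863412730327878 [0.01731265 0.15028576] 0.11469261873310482
[0.57797749 0.02727788 0.15266536] [ 0.00087733 -0.00291711]
```

```bash
python3 -m handwheel '[[[-0.0025,-0.0056,0.08],0,0.4],[[-0.0025,-0.0056,0.16],0,0.4],[[-0.0025,-0.0056,0.21],0,0.3],[[-0.0025,-0.0056,0.23],0,0.22],[[-0.0025,-0.0056,0.23],0,0.22],[[-0.0025,-0.0056,0.23],0,0.22],[[-0.0025,-0.0056,0.23],0,0.22]]' 20
python3 -m handwheel '[[[0,0,0.006],0,0.22],[[0,0,0.012],0,0.22],[[0,0,0.012],0,0.22],[[0,0,0.012],0,0.22]]'
python3 - <<'E'
from h import *
save('wrist','w2.png')
E
```

```text
time_s: 2.65
eef_pos: [0.5808, 0.0235, 0.0387]
tool_rot: [0.058, 0.998, 0.0, 0.002]
ft_force: [-0.8, -0.1, 0.0]
opening: 0.0523
gripper_force: 0.0
time_s: 3.05
eef_pos: [0.5788, 0.023, 0.0302]
tool_rot: [0.059, 0.998, -0.0, -0.0]
ft_force: [0.4, -0.7, -0.4]
opening: 0.052
gripper_force: 0.0
```

View pics/w2.png

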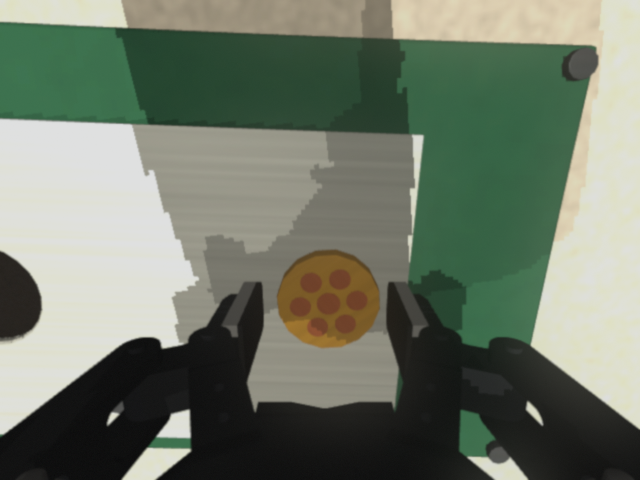

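The disc is centred between the open fingers, at (328,299) against a finger midpoint of about 325. I'll keep going down in small steps and feel for the plate.

```bash
f(){ grep -E 'eef|ft_f|rc'; }
python3 -m handwheel '[[[0,0,0.004],0,0.22],[[0,0,0.004],0,0.22],[[0,0,0.004],0,0.22]]' | f
python3 -m handwheel '[[[0,0,0.003],0,0.22],[[0,0,0.003],0,0.22],[[0,0,0.003],0,0.22]]' |f
python3 -m handwheel '[[[0,0,0.003],0,0.22],[[0,0,0.003],0,0.22],[[0,0,0.003],0,0.22]]' |f
```

```text
eef_pos: [0.5789, 0.023, 0.0282]
ft_force: [-0.3, 0.4, 0.1]
gripper_force: 0.0
eef_pos: [0.5789, 0.023, 0.0267]
ft_force: [-0.0, 0.3, 0.7]
gripper_force: 0.0
eef_pos: [0.5789, 0.023, 0.0252]
ft_force: [0.3, 1.2, -0.1]
gripper_force: 0.0
```

```bash
f(){ grep -E 'eef|ft_f'; }
python3 -m handwheel '[[[0,0,0.003],0,0.22],[[0,0,0.003],0,0.22],[[0,0,0.003],0,0.22]]' | f
python3 -m handwheel '[[[0,0,0.002],0,0.22],[[0,0,0.002],0,0.22],[[0,0,0.002],0,0.22]]' |f
python3 -m handwheel '[[[0,0,0.002],0,0.22],[[0,0,0.002],0,0.22],[[0,0,0.002],0,0.22]]' |f
```

```text
eef_pos: [0.5789, 0.023, 0.0237]
ft_force: [0.4, 1.6, -0.3]
eef_pos: [0.579, 0.023, 0.0228]
ft_force: [0.3, -0.0, -0.4]
eef_pos: [0.5791, 0.023, 0.0227]
ft_force: [-1.9, 0.2, 4.6]
```

```bash
python3 -m handwheel '[[[0,0,-0.006],0,0.22],[[0,0,-0.006],0,0.22],[[0,0,-0.006],0,0.1],[[0,0,-0.006],0,0.0],[[0,0,-0.006],0,-0.05],[[0,0,-0.006],0,-0.05],[[0,0,-0.006],0,-0.05]]' 20
```

```text
time_s: 5.6
eef_pos: [0.579, 0.0231, 0.025]
tool_rot: [0.058, 0.998, 0.0, 0.0]
ft_force: [-0.7, 0.3, 3.5]
opening: 0.0425
gripper_force: 20.0
```

```bash
cat > m.py <<'E'
import sys
from h import *
from scipy.spatial.transform import Rotation as R
o=manip.get_obs();C=cal('wrist');im=save('wrist',sys.argv[1])[:,:,::-1].copy();b,d=masks(im)
N=np.array([.56154,-.12592]);e=o['eef_pos'];g=proj('wrist',[[e[0],e[1],.034]],C)[0]
D,r=circ('wrist',find(im,b,g,75),.033,C)
print('disc',D.round(4),r.round(4),'tcp',e.round(4),o['ft_force'].round(1),o['opening'])
try:
    gn=proj('wrist',[[*N,.026]],C)[0]; n,rn=circ('wrist',find(im,d,gn,75),.0255,C); print('nest',n.round(4),rn.round(4),gn)
except Exception as x: print('no nest',x)
M=R.from_quat(o['tool_rot']).as_matrix(); v=np.r_[N-D,0]; print('to go, tool mm',(M.T@v*1000).round(1),'scaled',(M.T@v/.5).round(4))
E
python3 m.py w3.png
```

```text
disc [0.5775 0.0224] 0.0223 tcp [0.579  0.0231 0.025 ] [-0.7  0.3  3.5] 0.04249791953546395
nest [ 0.5608 -0.1247] 0.0219 [-25.94844968 302.37218184]
to go, tool mm [  -1.5 -149.2   -0. ] scaled [-2.900e-03 -2.984e-01 -1.000e-04]
```

```bash
python3 -m handwheel '[[[0,-0.03,0],0,-0.05],[[0,-0.07,0],0,-0.05],[[-0.001,-0.11,0],0,-0.05],[[-0.001,-0.15,0],0,-0.05],[[-0.002,-0.19,0],0,-0.05],[[-0.002,-0.21,0],0,-0.05],[[-0.002,-0.22,0],0,-0.05],[[-0.002,-0.22,0],0,-0.05]]'; python3 m.py w4.png
```

```text
time_s: 6.45
eef_pos: [0.5672, -0.0877, 0.025]
tool_rot: [0.059, 0.998, -0.001, 0.0]
ft_force: [-0.5, -1.8, 4.2]
opening: 0.0428
gripper_force: 20.3
disc [ 0.5656 -0.0884] 0.0223 tcp [ 0.5672 -0.0877  0.025 ] [-0.5 -1.8  4.2] 0.04277641606494862
nest [ 0.5686 -0.1286] 0.0301 [236.64334962 299.26543484]
to go, tool mm [ -0.4 -37.7   0.1] scaled [-0.0008 -0.0754  0.0001]
```

View pics/w4.png

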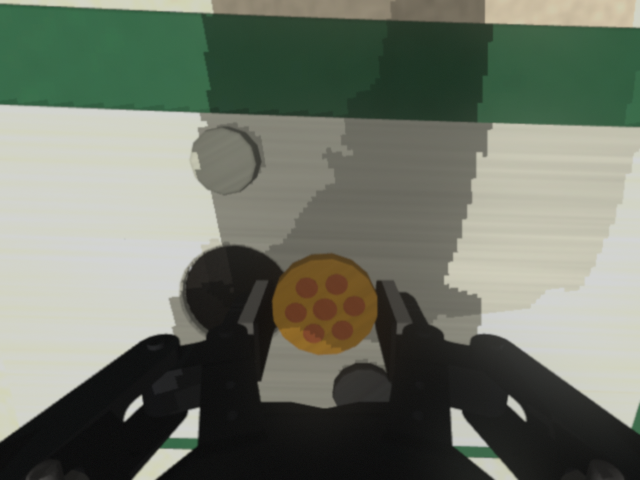

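The disc is held at (325,304). The nest shows beside it, with its top edge at (232,245) and left edge at (181,290). I'll fit both from geometry.

```bash
cat > fit.py <<'E'
import sys
from h import *
from scipy.optimize import least_squares
C=cal('wrist');im=cv2.imread('pics/'+sys.argv[1]);b,d=masks(im);a=np.linspace(0,2*np.pi,180)
def ring(c,r,z):return proj('wrist',np.c_[c[0]+r*np.cos(a),c[1]+r*np.sin(a),np.full(180,z)],C)
def dist(h,pts):h=np.asarray(h,np.float32).reshape(-1,1,2);return np.array([cv2.pointPolygonTest(h,(float(p[0]),float(p[1])),True) for p in pts])
e=manip.get_obs()['eef_pos'];g=proj('wrist',[[e[0],e[1],.034]],C)[0]
H=find(im,b,g,75)
H=H[(abs(H[:,0]-g[0])<40)]  # leave out the sides, near the fingers
res=lambda c:dist(cv2.convexHull(np.r_[ring(c,.022,.034),ring(c,.022,.026)].astype(np.float32)),H)
s=least_squares(res,e[:2],diff_step=1e-3,loss='soft_l1');print('disc',s.x.round(4),'rms px',np.sqrt(np.mean(s.fun**2)))
gray=cv2.cvtColor(im,cv2.COLOR_BGR2GRAY);gn=proj('wrist',[[.5615,-.126,.026]],C)[0]
# strongest bright-to-dark step on rays from the nest guess to the upper left
P=[]
for t in np.radians(np.arange(160,300,4)):
    rr=np.arange(25,75,.5);uv=gn+np.c_[rr*np.cos(t),rr*np.sin(t)]
    v=cv2.remap(cv2.GaussianBlur(gray,(3,3),0),uv[:,0].astype(np.float32),uv[:,1].astype(np.float32),1).ravel().astype(float)
    k=np.argmax(v>70) if (v>70).any() else None
    if k:P.append(uv[k])
P=np.array(P)
for z,r in((.026,.0235),(.026,.0245),(.022,.0235)):
    s2=least_squares(lambda c:dist(ring(c,r,z),P),[.5615,-.126],diff_step=1e-3,loss='soft_l1')
    print('nest',z,r,s2.x.round(4),'rms',np.sqrt(np.mean(s2.fun**2)).round(2))
for p in ring(s2.x,.0235,.026):cv2.circle(im,(int(p[0]),int(p[1])),0,(0,0,255),-1)
for p in P:cv2.circle(im,(int(p[0]),int(p[1])),1,(0,255,0),-1)
for p in ring(s.x,.022,.034):cv2.circle(im,(int(p[0]),int(p[1])),0,(255,0,0),-1)
cv2.imwrite('pics/fit_'+sys.argv[1],cv2.resize(im[200:380,140:420],None,fx=2.8,fy=2.8))
E
python3 fit.py w4.png
```

```text
disc [ 0.5664 -0.0887] rms px 1.6528317206737186
nest 0.026 0.0235 [ 0.5608 -0.1247] rms 0.48
nest 0.026 0.0245 [ 0.5617 -0.124 ] rms 0.9
nest 0.022 0.0235 [ 0.562  -0.1265] rms 0.47
```

View pics/fit_w4.png

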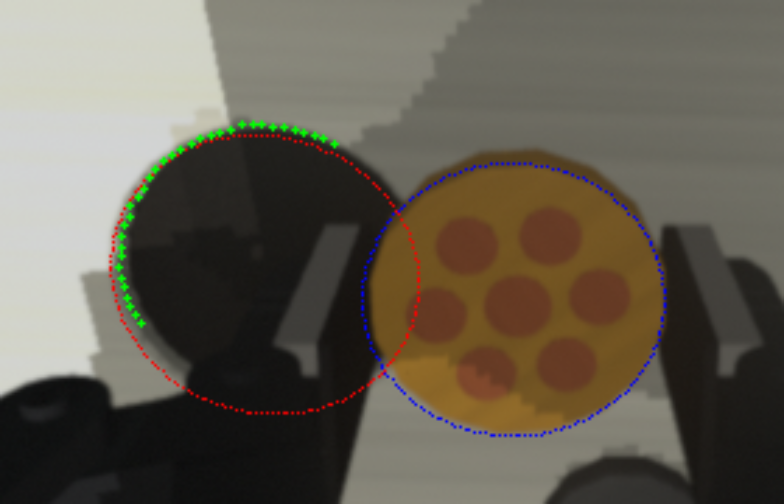

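```bash
python3 -m handwheel '[[[0,-0.02,0],0,-0.05],[[0.001,-0.04,0],0,-0.05],[[0.002,-0.06,0],0,-0.05],[[0.002,-0.066,0],0,-0.05],[[0.002,-0.066,0],0,-0.05],[[0.002,-0.066,0],0,0.06],[[0.002,-0.066,0],0,0.08],[[0.002,-0.066,0],0,0.08]]'; python3 m.py w5.png; python3 fit.py w5.png|head -1
```

```text
time_s: 7.3
eef_pos: [0.5616, -0.1191, 0.0242]
tool_rot: [0.059, 0.998, -0.0, -0.001]
ft_force: [-1.0, -0.9, 0.3]
opening: 0.0461
gripper_force: 0.3
disc [ 0.5598 -0.1205] 0.0221 tcp [ 0.5616 -0.1191  0.0242] [-1.  -0.9  0.3] 0.04606258261596575
nest [ 0.5648 -0.1308] 0.0281 [310.91992218 303.90208622]
to go, tool mm [-2.4 -5.1  0. ] scaled [-0.0047 -0.0103  0.    ]
disc [ 0.5611 -0.1215] rms px 2.1499663431667897
```

View pics/fit_w5.png

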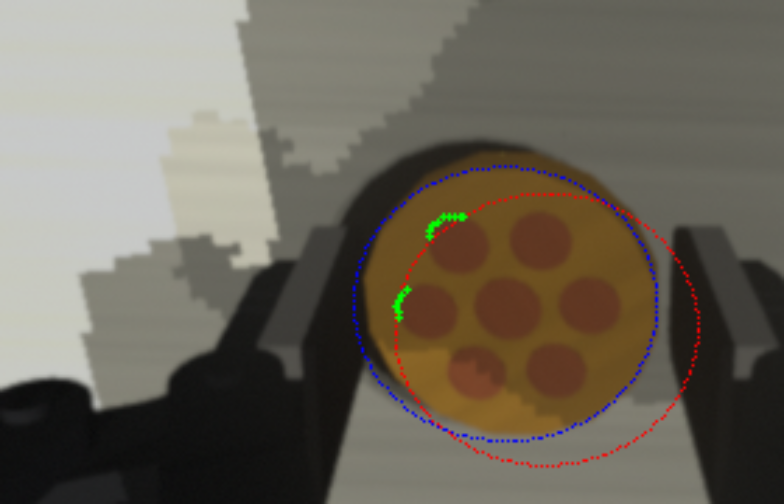

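The nest shows as a dark crescent on the disc's leading side, with about 4 mm left to go. I'll push gently and feel for the drop.

```bash
f(){ grep -E 'eef|ft_f|gripper_f'; }
python3 -m handwheel '[[[0,-0.002,0],0,0.08],[[0,-0.004,0],0,0.08],[[0,-0.006,0],0,0.08],[[0,-0.006,0],0,0.08]]'|f
python3 -m handwheel '[[[0,-0.002,0],0,0.08],[[0,-0.004,0],0,0.08],[[0,-0.004,0],0,0.08]]'|f; python3 m.py w6.png; python3 fit.py w6.png|head -1
```

```text
eef_pos: [0.5619, -0.122, 0.0248]
ft_force: [0.1, 0.1, -0.4]
gripper_force: 0.0
eef_pos: [0.5617, -0.1241, 0.0248]
ft_force: [-0.3, 0.4, 0.1]
gripper_force: 0.0
disc [ 0.559  -0.1236] 0.022 tcp [ 0.5617 -0.1241  0.0248] [-0.3  0.4  0.1] 0.04619011841611783
nest [ 0.5661 -0.1295] 0.0295 [322.38792402 301.81152329]
to go, tool mm [-2.8 -2.   0. ] scaled [-0.0056 -0.004   0.    ]
disc [ 0.5603 -0.1242] rms px 2.3573738682537684
```

View pics/fit_w6.png

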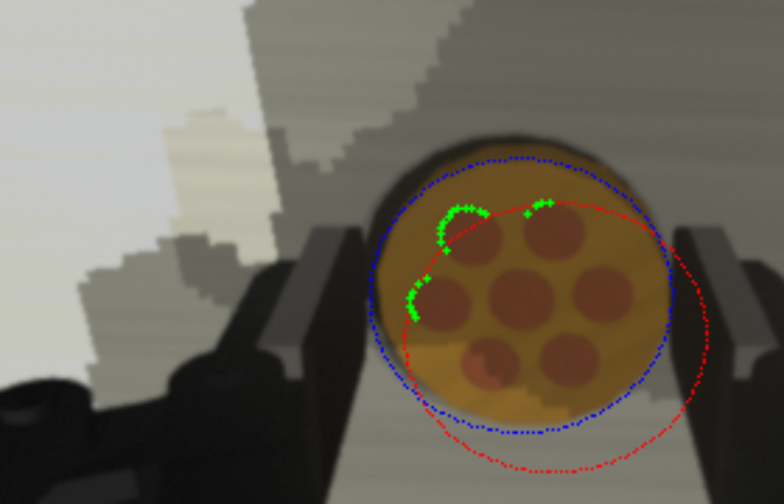

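```bash
f(){ grep -E 'eef|ft_f|gripper_f'; }
python3 -m handwheel '[[[0,-0.002,0],0,0.08],[[0,-0.003,0],0,0.08],[[0,-0.003,0],0,0.08]]'|f
python3 m.py w7.png; python3 fit.py w7.png|head -1
```

```text
eef_pos: [0.5615, -0.1255, 0.0248]
ft_force: [-0.1, -0.1, 0.1]
gripper_force: 0.1
disc [ 0.5577 -0.1249] 0.0218 tcp [ 0.5615 -0.1255  0.0248] [-0.1 -0.1  0.1] 0.04616987073156436
nest [ 0.5681 -0.127 ] 0.032 [325.72679083 301.87318535]
to go, tool mm [-3.9 -0.6  0. ] scaled [-0.0078 -0.0011  0.    ]
disc [ 0.5585 -0.1263] rms px 3.0930934187845125
```

View pics/fit_w7.png

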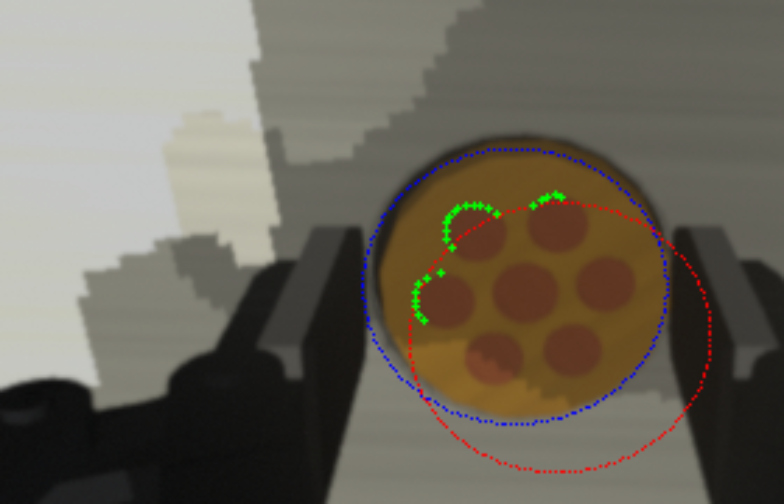

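The disc now looks about 3% smaller than it did on the plate, which would match a 4 mm drop. I'll fit its height and tilt.

```bash
cat > tilt.py <<'E'
import sys
from h import *
from scipy.optimize import least_squares
C=cal('wrist')
a=np.linspace(0,2*np.pi,120)
for f in sys.argv[1:]:
    im=cv2.imread('pics/'+f);b,_=masks(im);e=manip.get_obs()['eef_pos'];g=proj('wrist',[[e[0],e[1],.032]],C)[0]
    H=find(im,b,g,75)
    def res(p):
        x,y,z,tx,ty=p[0],p[1],p[2],p[3],p[4]; q=[]
        for h in(0,.008):
            u=.022*np.cos(a);v=.022*np.sin(a); q.append(np.c_[x+u+ty*h,y+v-tx*h,z+h-ty*u+tx*v])
        h=cv2.convexHull(proj('wrist',np.vstack(q),C).astype(np.float32))
        return np.array([cv2.pointPolygonTest(h,(float(s[0]),float(s[1])),True) for s in H])
    for z in(.022,.024,.026):
        s=least_squares(lambda p:res([p[0],p[1],z,0,0]),e[:2],diff_step=1e-3);print(f,'flat z',z,s.x.round(4),np.sqrt(np.mean(s.fun**2)).round(2))
    s=least_squares(lambda p:np.r_[res(p),p[3:]*3],[*e[:2],.024,.001,.001],x_scale=[.001,.001,.001,.05,.05],diff_step=[1e-3,1e-3,1e-2,.5,.5]);print('free',s.x.round(4),np.sqrt(np.mean(s.fun[:-2]**2)).round(2))
E
python3 tilt.py w7.png
```

```text
w7.png flat z 0.022 [ 0.5606 -0.1252] 1.18
w7.png flat z 0.024 [ 0.5596 -0.1251] 1.9
w7.png flat z 0.026 [ 0.5586 -0.125 ] 2.65
free [ 0.5616 -0.1253  0.0198  0.0084  0.046 ] 0.32
```

Height fits home (z 0.022), with the disc centred on the nest. I'll open, back off straight up and check from above.

```bash
python3 -m handwheel '[[[0,0,0],0,0.3],[[0,0,0],0,0.4],[[0,0,0],0,0.4],[[0,0,-0.06],0,0.4],[[0,0,-0.14],0,0.4],[[0,0,-0.2],0,0.4],[[0,0,-0.2],0,0.4],[[0,0,-0.2],0,0.4]]'; python3 m.py w8.png; python3 tilt.py w8.png
python3 -c "
import cv2;im=cv2.imread('pics/w8.png');cv2.imwrite('pics/c8.png',cv2.resize(im[140:320,200:440],None,fx=3,fy=3,interpolation=2))"
```

```text
time_s: 9.25
eef_pos: [0.5621, -0.1256, 0.1256]
tool_rot: [0.058, 0.998, -0.0, 0.001]
ft_force: [-0.7, 0.1, 0.5]
opening: 0.0596
gripper_force: 0.0
disc [ 0.5589 -0.1252] 0.0216 tcp [ 0.5621 -0.1256  0.1256] [-0.7  0.1  0.5] 0.05964938608605195
nest [ 0.5598 -0.1258] 0.0237 [325.44782694 233.63759643]
to go, tool mm [-2.7 -0.4  0. ] scaled [-0.0054 -0.0008  0.    ]
w8.png flat z 0.022 [ 0.559  -0.1251] 0.97
w8.png flat z 0.024 [ 0.5584 -0.1251] 1.23
w8.png flat z 0.026 [ 0.5579 -0.125 ] 1.49
free [ 0.5607 -0.125   0.0152  0.0843  0.0827] 0.22
```

View pics/c8.png

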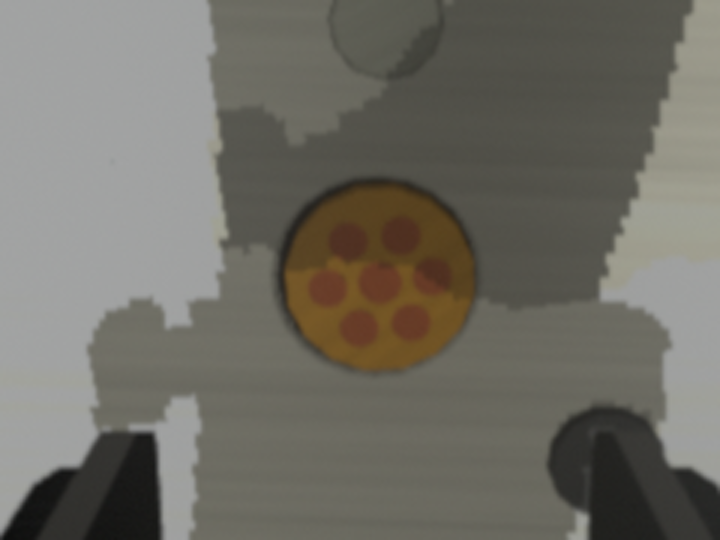

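The disc sits in the nest with an even dark ring around it and no side wall showing. I'll shut the fingers and press lightly on top to confirm it is flat.

```bash
f(){ grep -E 'eef|ft_f|opening'; }
python3 -m handwheel '[[[0.002,0,0],0,-1],[[0.002,0,0],0,-1],[[0.002,0,0],0,-1],[[0.002,0,0.06],0,-1],[[0.002,0,0.13],0,-1],[[0.002,0,0.17],0,-1],[[0.002,0,0.18],0,-1],[[0.002,0,0.18],0,-1]]'|f
python3 -m handwheel '[[[0,0,0.002],0,-1],[[0,0,0.002],0,-1],[[0,0,0.002],0,-1]]'|f
python3 -m handwheel '[[[0,0,0.002],0,-1],[[0,0,0.002],0,-1],[[0,0,0.002],0,-1]]'|f
python3 -m handwheel '[[[0,0,0.002],0,-1],[[0,0,0.002],0,-1],[[0,0,0.002],0,-1]]'|f
```

```text
eef_pos: [0.5598, -0.1252, 0.0338]
ft_force: [-0.5, 0.4, -0.2]
opening: 0.0001
eef_pos: [0.5615, -0.1255, 0.0351]
ft_force: [-0.2, -0.5, 0.1]
opening: 0.0003
eef_pos: [0.5606, -0.1253, 0.033]
ft_force: [0.6, -0.4, -0.3]
opening: 0.0003
eef_pos: [0.5604, -0.1253, 0.0317]
ft_force: [-0.2, -0.3, 1.4]
opening: 0.0001
```

```bash
f(){ grep -E 'eef|ft_f'; }
for i in 1; do python3 -m handwheel '[[[0,0,0.001],0,-1],[[0,0,0.001],0,-1],[[0,0,0.001],0,-1]]'|f; done
python3 -m handwheel '[[[0,0,0.001],0,-1],[[0,0,0.002],0,-1],[[0,0,0.002],0,-1]]'|f
python3 -m handwheel '[[[0,0,0.002],0,-1],[[0,0,0.002],0,-1],[[0,0,0.002],0,-1]]'|f
```

```text
eef_pos: [0.5605, -0.1253, 0.0312]
ft_force: [0.5, 0.4, 0.3]
eef_pos: [0.5605, -0.1253, 0.0302]
ft_force: [-0.1, -0.1, 0.4]
eef_pos: [0.5605, -0.1253, 0.0301]
ft_force: [-2.3, 0.3, 5.0]
```

The fingers met the disc top at z = 0.0301 m under 5 N, which is the fully-home height of 0.030. I'll lift clear and hand in.

```bash
python3 -m handwheel '[[[0,0,-0.01],0,-1],[[0,0,-0.06],0,-1],[[0,0,-0.14],0,-1],[[0,0,-0.2],0,-1],[[0,0,-0.2],0,-1],[[0,0,-0.2],0,-1],[[0,0,-0.2],0,-1]]' | head -2; python3 tilt.py w8.png >/dev/null; python3 m.py w9.png|head -1; python3 tilt.py w9.png
python3 - <<'E'
from h import *
print(manip.finish_job())
E
```

```text
time_s: 12.6
eef_pos: [0.5596, -0.1251, 0.128]
disc [ 0.5588 -0.1252] 0.0216 tcp [ 0.5596 -0.1251  0.128 ] [ 1.1 -0.1  0.3] -0.0001661829319020789
w9.png flat z 0.022 [ 0.56   -0.1253] 0.82
w9.png flat z 0.024 [ 0.5594 -0.1252] 1.07
w9.png flat z 0.026 [ 0.5588 -0.1251] 1.33
free [ 0.5616 -0.1253  0.0162  0.0908  0.0742] 0.17
the job is handed in; nothing more can be done
None
```

I slid the brass disc along the plate into the nest without lifting it, and handed the job in at about 13 s. A light 5 N press met its top at 30.1 mm, against 30 mm when fully home. I didn't measure the tilt reliably, and the judge returned no result.

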